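# Snap the cover plate onto the film viewer's lamp base

### The arm

A 7-joint arm with a two-finger parallel gripper is mounted at the origin on the work surface. World frame = base frame: x ahead of the robot, y to its left, z up, the work surface at z = 0. Lengths are in mm, angles in degrees, forces in N, time in s.
With the tool pointing down it reaches from about 425 to 875 mm from the base axis. Payload 8.4 kg.
Tool frame: the origin (TCP) lies midway between the tips of the shut fingers; the grasp point (between the pads) lies 19 mm behind it (robot.pinch_z is the distance from the TCP to the grasp point, in mm); y points along the fingers, x is the direction in which the jaws open and shut, and the axes are right-handed (so a half turn about y gives the same grasp; the last joint's range is limited). The gripper opens to 87 mm and grips with 3 to 60 N. Pads are 19 mm wide; open, the fingers measure 117 mm over their backs; the gripper's body (75 mm by 190 mm) begins 51 mm behind the grasp point.
Start: joints at [-72.777, 19.091, 2.286, 83.961, -0.768, 76.965, -3.352], TCP at [253, 598.71, 222.546] pointing down, gripper open.
Joint ranges: [-147.57, 147.57], [-21.85, 119.76], [-74.77, 79.35], [14.55, 137.4], [-85.83, 265.84], [4.83, 119.75], [-152.11, 152.11]. Speed limits (degrees/s): [127.2, 127.2, 159.86, 159.86, 180, 180, 180].

### API

Orientations are given as [roll, pitch, yaw] about the fixed x, y, z axes, in that order (R = Rz(yaw) Ry(pitch) Rx(roll)).
In Python, from rig import robot gives the robot as it stands.
- The arm moves only by the tool move_arm, never from a script. Its argument "targets" is one flat list of numbers, 4 for each row, row after row: the shift along the tool's x, y, z in m, then the turn about the tool's y in degrees. A call has exactly 10 rows; each row shifts and turns the commanded pose from where the row before left it, along the tool's axes as they then stand; what a row does not reach is not made up. A row lasts 1/12 s, in which the tool goes at most 41.7 mm and 7.16 degrees, less where a joint would pass 70% of its speed; a pose out of reach is approached as far as the arm can. A call with a gripper value outside its range is refused whole. "fingers" is the finger opening in m, from 0 to 0.087, set as the call begins (left out, the last holds). The fingers move at their own pace and stop on an object; "squeeze" is the grip in N (left out, the last holds). Time passes only in rows, so rows that do not move let the fingers close, or fill a call up. It gives the time, the measured TCP pose, the force and the opening at its end, in the units of the state.
- robot.get_obs(): the state, without advancing time (a new reading comes with each control period).
- robot.grab_frame(name): name is "scene" or "top" or "wrist"; returns a dict with "color" (480x640x3 uint8, red, green, blue), "K" (3x3 intrinsics, pixels), "extrinsics" (4x4, takes a point from world to camera coordinates). Camera axes: x right, y up, looking along -z (the intrinsics and any distortion apply to the point x, -y, -z); pixel columns grow to the right and rows downward; lengths in mm; the calibration is good to about 2 mm. A picture is of the moment at which its call begins. There is no depth.
- robot.hand_in(): hands the job in, once; it reports no verdict.
The state is a dict: "time_s": time; "joint_positions": joint angles; "dq": joint speeds; "joint_torque": joint torques, N m; "eef_pos": TCP position; "eef_rot": TCP orientation; "ft_force": force on the tool from outside, world axes, zero at the start; "torque": the same for the moment, N m; "opening": opening from 0.0 (shut) to 1.0 (fully open).
Only numpy, scipy, OpenCV 4.12 (cv2) and the standard library are available. Lean on these libraries where they do the work, as an engineer would, in place of code of your own. Each camera call takes 0.05 s, during which the arm holds its last target.

### The job

Take the black cover plate with the four holes by its orange grip, set it, without dropping it, over the four white snap standoffs of the blue lamp base, one standoff through each hole, and press it straight down until all four have clicked and the plate lies flat, fully home. Let go of it, and leave the grey blank plate where it lies.

Things in the scene. Friction and masses are not known exactly. Their poses are not given: they have to be found in the camera images.
- cover_grip (a point): Centre of the orange grip on the loose black cover plate (160 x, 120 y, 5 mm thick, 0.1 kg; a 24 mm hole near each corner at x +-56, y +-37 mm). The grip is a block mid-plate, 60 long (x), 22 wide (y), 44 mm high; this point is half-way up it, 27 mm above the plate's underside. It lies flat on the desk, z up; a half turn about z makes no difference.
- base: Blue lamp base, an open pan 200 (x) x 160 (y) x 18 mm, fixed to the desk, place and yaw vary; origin at the centre of its underside (desk, z = 0), z up. Four white standoffs at x +-56, y +-37 mm: a 32 mm thick foot up to 30 mm height (seat of the plate), a 21 mm shaft above, then from 50 to 72 mm height a cone narrowing to a 5 mm tip. Plate x lies along base x.
- base_seat (a point): Middle of the four standoffs at seat height, 30 mm above base. Two springy barbs on each shaft stop the plate's underside about 13 mm above this; pushed straight down at the grip with about 20 N it snaps past all and sits at 0, its grip centre 27 mm above this point, and stays held. Pushing while holding the grip works if gripped firmly (about 45 N).
- blank_grip (a point): Centre of the black grip of the loose grey blank plate, a bystander of the cover plate's size and shape but without holes; the point is 27 mm above its underside. Leave it alone.
Not all that is in view belongs to the job. Of the things that look like the part that bears cover_grip, the middle-sized one is meant.

How it is judged:
By the outcome, as a careful person would: the job done as asked, in the order asked, and still so for the second after the job is handed in, with the robot touching nothing.
It also fails if it takes over 45 s, if anything falls off the work surface, if the arm or the gripper's body presses on something with over 40 N, if the wrist force passes 120 N, or if a joint passes its speed limit or range.

## Working session

There is one attempt and no reset: what is moved stays moved. The work goes in short steps, Python scripts to look and compute and a tool call to move; the robot and the scene stay as the last step left them, time stands still between calls to the robot, and variables do not carry over. Pictures are saved under pics/ and viewed, and the job is handed in when it is done.

Besides the shell and the picture viewer there is one more tool, called in YAML: its name, and indented under it one key for each argument. move_arm: Moves the arm, as the interface text tells. Its arguments: {"type":"object","properties":{"targets":{"type":"array","items":{"type":"number"}},"fingers":{"type":"number"},"squeeze":{"type":"number"}},"required":["targets"]}

```bash
mkdir -p pics; ls; python3 - <<'E'
from rig import robot
import cv2,numpy as np
print(robot.get_obs())
for n in ["scene","top","wrist"]:
    f=robot.grab_frame(n); cv2.imwrite(f"pics/{n}0.png",f["color"][:,:,::-1]); print(n,f["K"].tolist(),np.round(f["extrinsics"],3).tolist(),[k for k in f])
E
```

```text
pics
{'time_s': 0.0, 'joint_positions': array([-72.7752383 ,  19.13152838,   2.2841983 ,  84.01170803,
        -0.76821947,  76.96511236,  -3.35148536]), 'dq': array([-0.04101852, -0.06053486,  0.01944834,  0.02527808, -0.00560969,
       -0.00593612, -0.05555572]), 'joint_torque': array([-2.20034549e-04, -6.56342983e+01,  1.33526143e+00, -4.03801739e+01,
       -5.99356648e-02,  4.46431129e-02,  1.71033648e-04]), 'eef_pos': array([252.85600436, 598.28791112, 221.65622825]), 'eef_rot': array([-90.00574308,   0.09293416,  67.09109269]), 'ft_force': array([ 0.53460649,  0.6384774 , -0.05655355]), 'torque': array([0.00036908, 0.03292691, 0.00663289]), 'opening': 1.0011869482556912}
scene [[560.9982657730274, 0.0, 319.3506545749491], [0.0, 560.9982657730274, 236.52620391189524], [0.0, 0.0, 1.0]] [[-0.863, 0.504, 0.011, 475.435], [-0.43, -0.747, 0.508, 34.104], [0.264, 0.434, 0.861, -1528.039], [0.0, 0.0, 0.0, 1.0]] ['color', 'K', 'extrinsics']
top [[523.4212413559766, 0.0, 320.9487280954536], [0.0, 523.4212413559766, 243.14624237801414], [0.0, 0.0, 1.0]] [[-0.025, -1.0, -0.0, -170.717], [0.978, -0.024, 0.207, -455.837], [-0.207, 0.005, 0.978, -1103.865], [0.0, 0.0, 0.0, 1.0]] ['color', 'K', 'extrinsics']
wrist [[412.0658052754539, 0.0, 324.67010552484027], [0.0, 412.0658052754539, 237.47889612928296], [0.0, 0.0, 1.0]] [[0.389, 0.921, -0.0, -650.137], [-0.888, 0.375, -0.268, 30.81], [-0.247, 0.104, 0.963, -389.42], [0.0, 0.0, 0.0, 1.0]] ['color', 'K', 'extrinsics']
```

View pics/scene0.png

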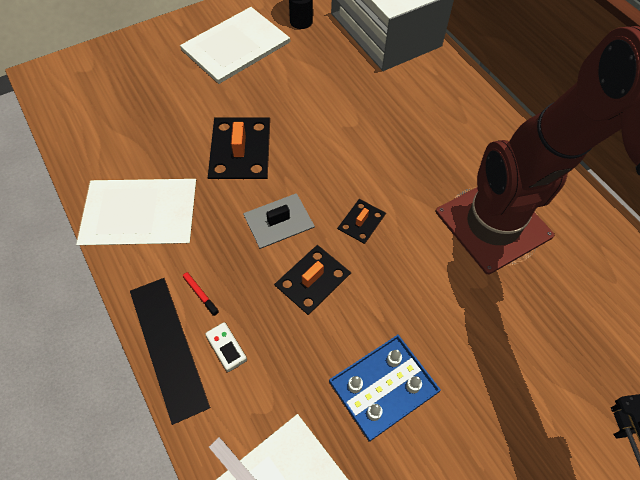

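View pics/top0.png

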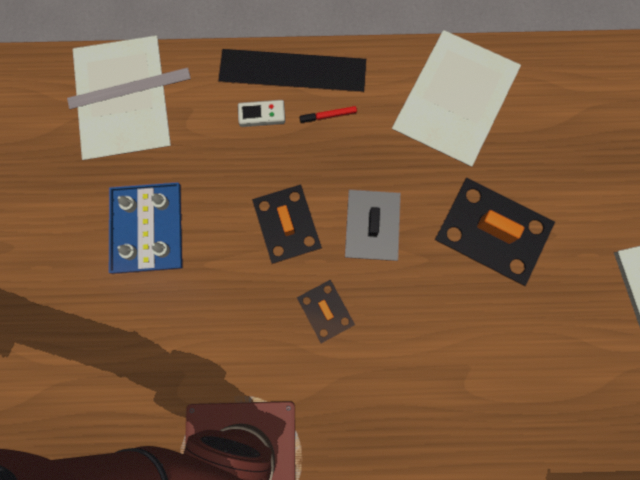

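View pics/wrist0.png

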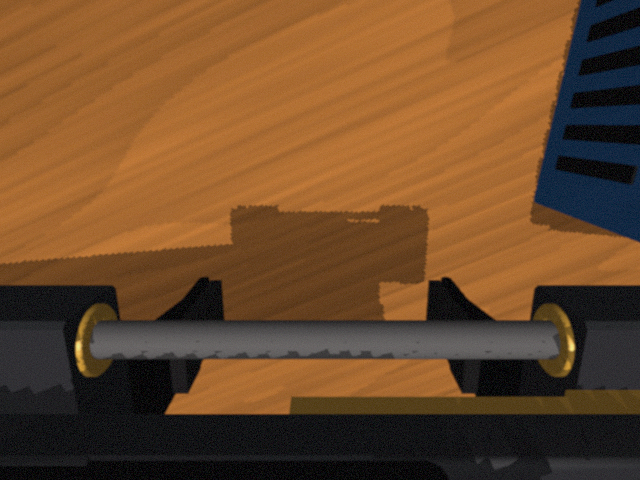

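```bash
cat > h.py <<'E'
import cv2,numpy as np
from rig import robot
def ray(f,uv):
    K=f["K"];E=f["extrinsics"];d=np.array([(uv[0]-K[0,2])/K[0,0],-(uv[1]-K[1,2])/K[1,1],-1.0])
    R=E[:3,:3];return -R.T@E[:3,3],R.T@d
def onz(f,uv,z):
    c,d=ray(f,uv);return c+d*(z-c[2])/d[2]
def proj(f,p):
    q=f["extrinsics"][:3,:3]@np.asarray(p,float)+f["extrinsics"][:3,3];K=f["K"]
    return np.array([K[0,2]+K[0,0]*q[0]/-q[2],K[1,2]+K[1,1]*-q[1]/-q[2]])
def grab(n,s):
    f=robot.grab_frame(n);cv2.imwrite(f"pics/{s}.png",f["color"][:,:,::-1]);return f
def rectpts(f,cont,z):
    p=np.array([onz(f,c,z)[:2] for c in cont.reshape(-1,2)],np.float32);return cv2.minAreaRect(p)
E
python3 - <<'E'
from h import *
for n,cp,cb in [("top",(287,224),(145,228)),("scene",(312,280),(385,390))]:
    f=robot.grab_frame(n);c=f["color"];hsv=cv2.cvtColor(c,cv2.COLOR_RGB2HSV);h,s,v=cv2.split(hsv)
    def win(m,cc,r):
        o=np.zeros_like(m);x,y=cc;o[y-r:y+r,x-r:x+r]=m[y-r:y+r,x-r:x+r];return o
    blk=win((v<60).astype(np.uint8)*255,cp,55)
    cs,_=cv2.findContours(blk,cv2.RETR_CCOMP,cv2.CHAIN_APPROX_NONE)
    cs=sorted(cs,key=cv2.contourArea)[::-1]
    print(n,"plate",rectpts(f,cs[0],4))
    holes=[];
    for k in cs[1:]:
        a=cv2.contourArea(k)
        if a>20:
            e=cv2.moments(k);u=(e['m10']/e['m00'],e['m01']/e['m00']);print("  hole",round(a),np.round(u,1),np.round(onz(f,u,2.5)[:2],1))
    org=win(((h>5)&(h<20)&(s>190)&(v>170)).astype(np.uint8)*255,cp,15)
    cs,_=cv2.findContours(org,cv2.RETR_EXTERNAL,cv2.CHAIN_APPROX_NONE);k=max(cs,key=cv2.contourArea)
    print(" grip top",cv2.contourArea(k),rectpts(f,k,49))
    blu=win(((h>100)&(h<125)&(s>130)).astype(np.uint8)*255,cb,65)
    cs,_=cv2.findContours(blu,cv2.RETR_EXTERNAL,cv2.CHAIN_APPROX_NONE);k=max(cs,key=cv2.contourArea)
    print(" base",rectpts(f,k,18))
    x,y=cb;crop=c[y-62:y+62,x-62:x+62];cv2.imwrite(f"pics/base_{n}.png",cv2.resize(crop,None,fx=4.8,fy=4.8,interpolation=cv2.INTER_CUBIC)[:,:,::-1])
E
```

```text
top plate ((510.2140197753906, -103.1903076171875), (157.54373168945312, 116.92221069335938), 16.449148178100586)
  hole 392 [285.2 219.7] [ 518.4 -101. ]
  hole 119 [308.7 241. ] [ 466.7 -154.2]
  hole 116 [278.  250.6] [446.  -83.6]
  hole 108 [264.  205.6] [553.4 -52.1]
  hole 108 [294.2 196.5] [ 573.7 -122.5]
 grip top 155.5 ((508.295654296875, -103.5213851928711), (52.75826644897461, 17.977184295654297), 16.262222290039062)
 base ((506.0421142578125, 217.10623168945312), (198.28982543945312, 158.95726013183594), 3.0650088787078857)
scene plate ((511.46185302734375, -102.7823486328125), (161.5076904296875, 120.46813201904297), 16.48533821105957)
  hole 377 [312.4 273.7] [ 504.2 -115. ]
  hole 281 [356. 232.] [ 340.4 -164.9]
  hole 76 [307.7 302.2] [554.2 -51.8]
  hole 74 [286.7 283.7] [ 575.  -122.8]
  hole 70 [337.8 273.1] [446.8 -83.7]
  hole 66 [316.8 255.9] [ 468.4 -154.3]
  hole 38 [362.2 235.9] [ 332.5 -146.3]
 grip top 24.5 ((511.01031494140625, -106.1690673828125), (38.189754486083984, 11.189061164855957), 18.455358505249023)
 base ((507.9239196777344, 220.02700805664062), (201.77085876464844, 160.52774047851562), 3.239778995513916)
```

View pics/base_top.png

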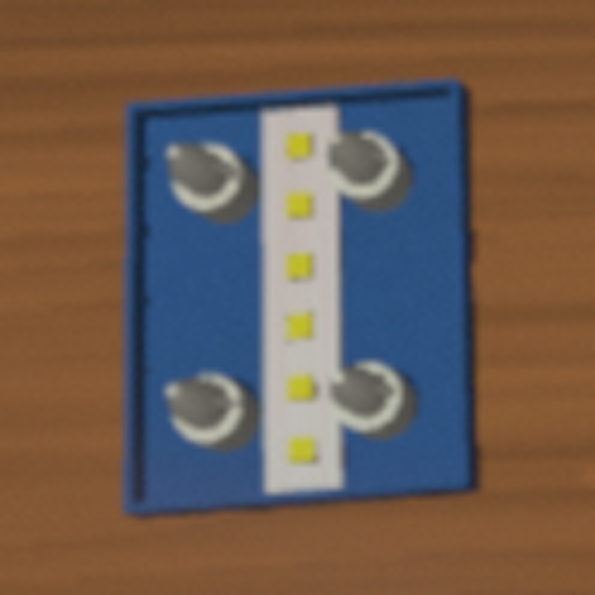

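View pics/base_scene.png

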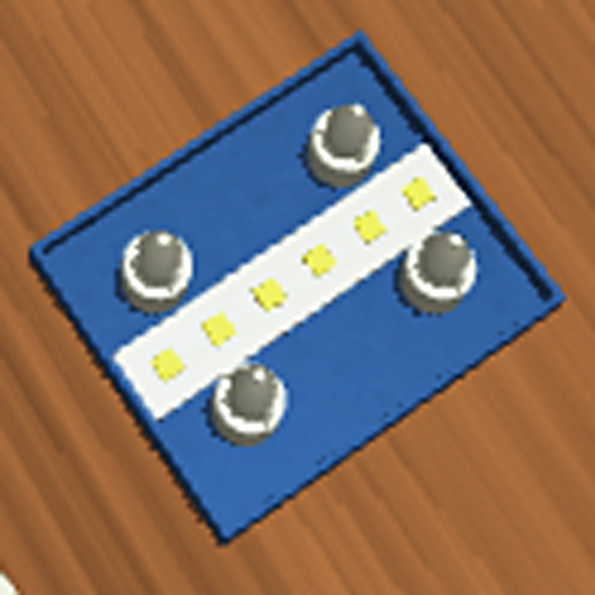

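```bash
cat >> h.py <<'E'
def Rt(yaw):
    c,s=np.cos(np.radians(yaw)),np.sin(np.radians(yaw))
    return np.array([[c,0,-s],[s,0,c],[0,-1,0.]])
def plan(tgt,yaw):
    o=robot.get_obs();y=o["eef_rot"][2];d=np.array(tgt)-o["eef_pos"]
    print("t",round(o["time_s"],2),"pos",np.round(o["eef_pos"],1),"rot",np.round(o["eef_rot"],2),"F",np.round(o["ft_force"],1),"open",round(o["opening"],3))
    print("shift now axes mm",np.round(Rt(y).T@d,1),"after turn axes",np.round(Rt(yaw).T@d,1),"turn(tool y)",round(-(yaw-y),2))
E
python3 - <<'E'
from h import *
ft=robot.grab_frame("top");fs=robot.grab_frame("scene")
T=[(172,150),(335,143),(172,391),(335,390)];S=[(258,369),(161,237),(455,240),(350,108)]
TF=[(206,178),(369,170),(211,410),(371,398)]
P=[]
for t,s in zip(T,S):
    t=np.array(t)/4.8+[83-.4,166-.4];s=np.array(s)/4.8+[323-.4,328-.4]
    c1,d1=ray(ft,t);c2,d2=ray(fs,s)
    A=np.stack([d1,-d2],1);k=np.linalg.lstsq(A,c2-c1,rcond=None)[0]
    p=(c1+k[0]*d1+c2+k[1]*d2)/2;P.append(p);print(np.round(p,1),np.round(onz(ft,t,72)[:2],1),np.round(onz(fs,s,72)[:2],1))
print(np.mean(P,0))
F=np.array([onz(ft,np.array(t)/4.8+[82.6,165.6],30) for t in TF]);print(F.round(1),F.mean(0))
plan([510.4,-103.1,120],106.4)
E
```

```text
[560.  257.6  76.4] [561.  259.7] [559.4 256.6]
[563.9 184.8  70.9] [562.5 185.4] [565.1 184.1]
[448.7 253.3  72. ] [448.5 253.5] [448.9 253.1]
[450.9 178.7  68.3] [447.1 180.6] [455.2 176.7]
[505.87058848 218.60594984  71.92412275]
[[560.1 259.5  30. ]
 [562.1 182.5  30. ]
 [448.  251.3  30. ]
 [451.8 177.3  30. ]] [505.48742669 217.64601192  30.        ]
t 0.35 pos [253.  598.6 222.3] rot [-9.00e+01  2.00e-02  6.71e+01] F [ 0.6  0.3 -0.4] open 0.998
shift now axes mm [-546.2  102.3 -510.3] after turn axes [-745.9  102.3  -48.8] turn(tool y) -39.3
```

move_arm:
  targets: [-0.027,0,-0.025,0,-0.027,0,-0.025,0,-0.027,0,-0.025,0,-0.027,0,-0.025,0,-0.027,0,-0.025,0,-0.027,0,-0.025,0,-0.027,0,-0.025,0,-0.027,0,-0.025,0,-0.027,0,-0.025,0,-0.027,0,-0.025,0]
  fingers: 0.087

```text
time_s: 1.18
eef_pos: [378.4, 250.9, 222.7]
eef_rot: [-90.0, -0.0, 67.1]
ft_force: [0.6, 0.5, 0.8]
opening: 0.999
```

move_arm:
  targets: [-0.027,0,-0.025,0,-0.027,0,-0.025,0,-0.027,0,-0.025,0,-0.027,0,-0.025,0,-0.027,0,-0.025,0,-0.027,0,-0.025,0,-0.027,0,-0.025,0,-0.027,0,-0.025,0,-0.027,0,-0.025,0,-0.027,0,-0.025,0]

```text
time_s: 2.02
eef_pos: [503.7, -95.2, 223.0]
eef_rot: [-90.1, -0.0, 67.1]
ft_force: [1.4, 0.5, -0.6]
opening: 1.003
```

move_arm:
  targets: [0,0,0,-6,0,0,0,-6,0,0,0,-6,0,0,0,-6,0,0,0,-6,0,0,0,-6,0,0,0,-3.3,0,0,0,0,0,0,0,0,0,0,0,0]

```text
time_s: 2.85
eef_pos: [503.4, -93.3, 222.6]
eef_rot: [-90.0, -0.0, 106.3]
ft_force: [-0.3, 1.0, -0.6]
opening: 1.0
```

```bash
python3 - <<'E'
from h import *
plan([510.4,-103.1,120],106.4)
E
```

```text
t 2.85 pos [503.4 -93.3 222.6] rot [-90.01  -0.   106.26] F [-0.3  1.  -0.6] open 1.0
shift now axes mm [-11.4 102.6  -4. ] after turn axes [-11.4 102.6  -4. ] turn(tool y) -0.14
```

Shift over the grip and down to z≈100, then look through the wrist camera.

move_arm:
  targets: [-0.0057,0,-0.002,0,-0.0057,0,-0.002,0,0,0.02,0,0,0,0.02,0,0,0,0.02,0,0,0,0.02,0,0,0,0.02,0,0,0,0.02,0,0,0,0,0,0,0,0,0,0]

```text
time_s: 3.68
eef_pos: [510.0, -103.8, 102.2]
eef_rot: [-89.9, 0.0, 106.3]
ft_force: [0.3, -0.6, 0.5]
opening: 0.998
```

```bash
python3 - <<'E'
from h import *
plan([510.4,-103.1,11],106.4)
f=grab("wrist","w1");grab("top","t1")
print(proj(f,(510.4,-103.1,49)),[proj(f,robot.get_obs()["eef_pos"])])
E
```

```text
t 3.68 pos [ 510.  -103.8  102.2] rot [-8.9880e+01  2.0000e-02  1.0633e+02] F [ 0.3 -0.6  0.5] open 0.998
shift now axes mm [ 0.6 91.2 -0.6] after turn axes [ 0.6 91.2 -0.6] turn(tool y) -0.07
[323.17611274 263.47805846] [array([320.89582914, 307.24310415])]
```

View pics/w1.png

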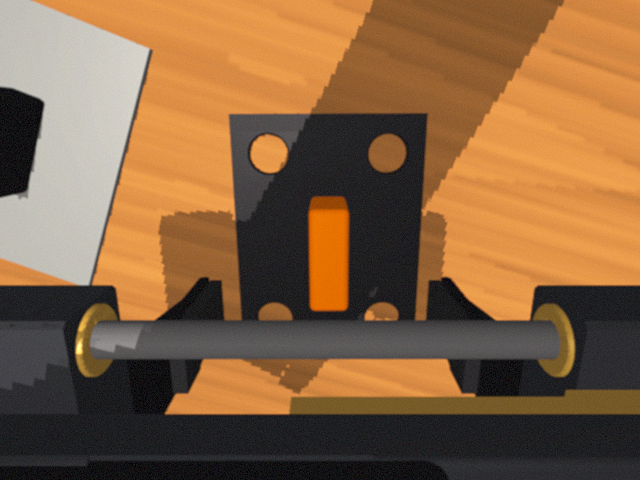

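move_arm:
  targets: [0.0015,0.012,0,0,0,0.012,0,0,0,0.012,0,0,0,0.012,0,0,0,0.012,0,0,0,0.012,0,0,0,0.01,0,0,0,0.006,0,0,0,0.003,0,0,0,0,0,0]

```text
time_s: 4.62
eef_pos: [509.6, -101.8, 10.9]
eef_rot: [-89.9, -0.0, 106.4]
ft_force: [-0.6, -0.0, 0.6]
opening: 0.999
```

move_arm:
  targets: [0,0,0,0,0,0,0,0,0,0,0,0,0,0,0,0,0,0,0,0,0,0,0,0,0,0,0,0,0,0,0,0,0,0,0,0,0,0,0,0]
  fingers: 0.0
  squeeze: 45

```text
time_s: 5.45
eef_pos: [510.0, -101.7, 11.6]
eef_rot: [-90.0, 0.0, 106.4]
ft_force: [-1.2, -0.5, -0.6]
opening: 0.322
```

```bash
python3 - <<'E'
from h import *
plan([510.4,-103.1,150],106.4)
f=grab("wrist","w2")
E
```

```text
t 5.45 pos [ 510.  -101.7   11.6] rot [-90.     0.   106.39] F [-1.2 -0.5 -0.6] open 0.322
shift now axes mm [  -1.5 -138.4    0. ] after turn axes [  -1.5 -138.4    0. ] turn(tool y) -0.01
```

View pics/w2.png

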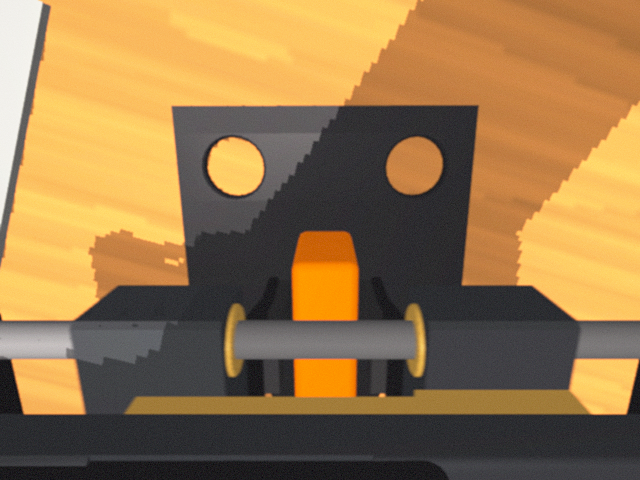

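move_arm:
  targets: [0,0,0,0,0,0,0,0,0,0,0,0,0,0,0,0,0,0,0,0,0,0,0,0,0,0,0,0,0,0,0,0,0,0,0,0,0,0,0,0]

```text
time_s: 6.33
eef_pos: [510.0, -101.7, 11.5]
eef_rot: [-90.0, 0.0, 106.4]
ft_force: [-0.5, 0.2, 0.3]
opening: 0.247
```

move_arm:
  targets: [0,-0.003,0,0,0,-0.004,0,0,0,-0.006,0,0,0,-0.006,0,0,0,-0.006,0,0,0,-0.006,0,0,0,-0.006,0,0,0,-0.003,0,0,0,0,0,0,0,0,0,0]

```text
time_s: 7.17
eef_pos: [510.1, -101.6, 51.7]
eef_rot: [-90.0, -0.0, 106.4]
ft_force: [-0.1, -0.3, -1.0]
opening: 0.248
```

```bash
python3 - <<'E'
from h import *
plan([506.3,218.3,180],93.1)
f=grab("wrist","w3");f=grab("scene","s3")
E
```

```text
t 7.17 pos [ 510.1 -101.6   51.7] rot [-90.02  -0.   106.4 ] F [-0.1 -0.3 -1. ] open 0.248
shift now axes mm [ 307.9 -128.3  -86.7] after turn axes [ 319.6 -128.3  -13.5] turn(tool y) 13.3
```

View pics/w3.png

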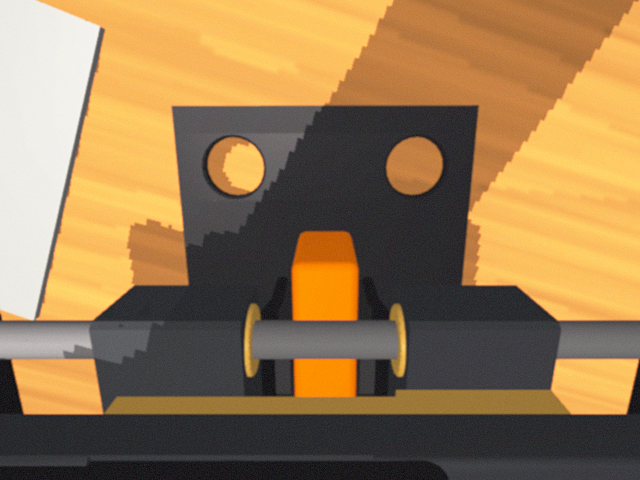

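View pics/s3.png

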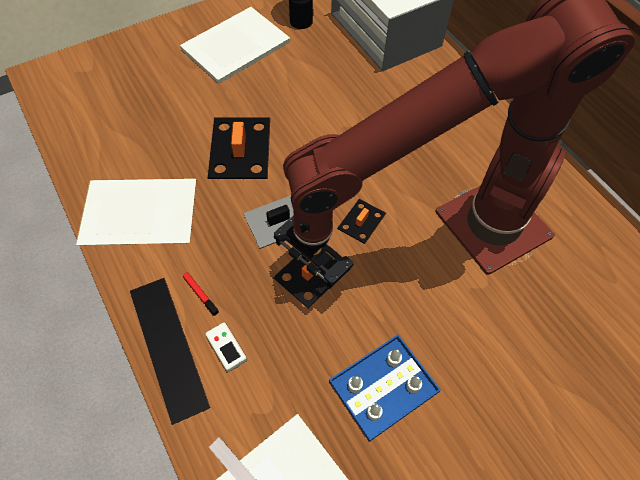

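move_arm:
  targets: [0,-0.01,0,2,0,-0.015,0,2,0,-0.015,0,2,0,-0.015,0,2,0,-0.015,0,2,0,-0.015,0,2,0,-0.01,0,1.3,0,-0.005,0,0,0,0,0,0,0,0,0,0]

```text
time_s: 8.1
eef_pos: [509.8, -101.6, 151.1]
eef_rot: [-90.0, -0.0, 93.1]
ft_force: [0.5, -0.1, -1.8]
opening: 0.249
```

move_arm:
  targets: [0.01,0,0,0,0.02,0,0,0,0.02,0,0,0,0.02,0,0,0,0.02,0,0,0,0.02,0,0,0,0.02,0,0,0,0.02,0,0,0,0.02,0,0,0,0.01,0,0,0]

```text
time_s: 8.93
eef_pos: [499.3, 81.3, 150.7]
eef_rot: [-89.9, -0.0, 93.3]
ft_force: [-0.4, -0.0, -1.1]
opening: 0.25
```

move_arm:
  targets: [0.01,0,-0.003,0,0.02,0,-0.003,0,0.02,0,-0.003,0,0.02,0,-0.003,0,0.02,0,-0.0015,0,0.02,0,0,0,0.016,0,0,0,0.01,0,0,0,0.003,0,0,0,0,0,0,0]

```text
time_s: 9.77
eef_pos: [506.2, 217.7, 151.3]
eef_rot: [-90.0, 0.0, 93.1]
ft_force: [-0.3, -0.1, -0.5]
opening: 0.256
```

```bash
python3 - <<'E'
from h import *
plan([506.3,218.3,100],93.1)
f=grab("wrist","w4");f=grab("scene","s4");f=grab("top","t4")
E
```

```text
t 9.77 pos [506.2 217.7 151.3] rot [-8.998e+01  3.000e-02  9.313e+01] F [-0.3 -0.1 -0.5] open 0.256
shift now axes mm [ 0.6 51.3 -0.1] after turn axes [ 0.6 51.3 -0.1] turn(tool y) 0.03
```

View pics/w4.png

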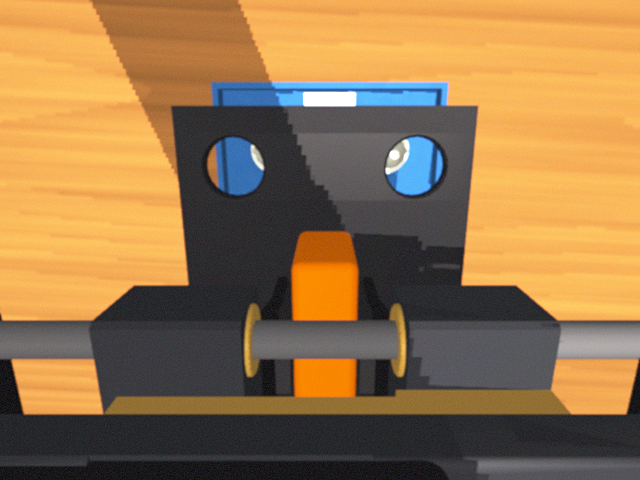

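View pics/s4.png

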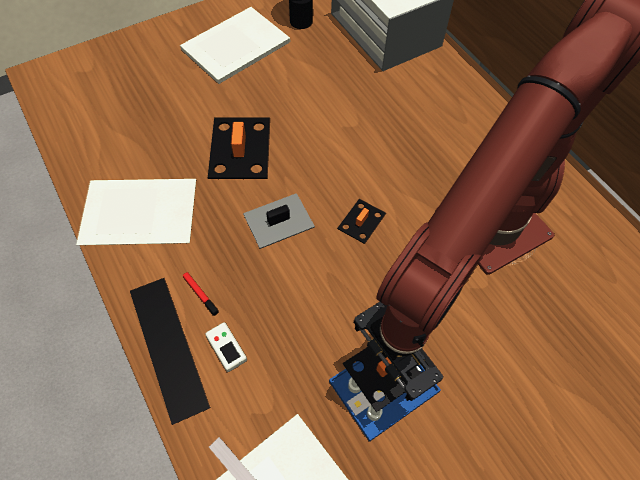

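View pics/t4.png

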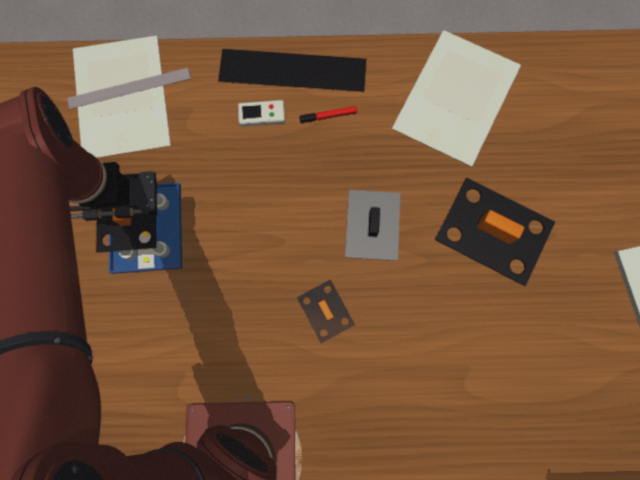

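```bash
python3 - <<'E'
from h import *
f=robot.grab_frame("wrist");o=robot.get_obs();p=o["eef_pos"]
R=Rt(o["eef_rot"][2])
def rel(uv,z): return np.round(R.T@(onz(f,uv,z)-p),1)
zp=p[2]-11.5+5
print("plate far corners",rel((173,106),zp),rel((478,106),zp))
print("plate holes",rel((235.5,166),zp),rel((415,166),zp))
print("rim",rel((213,83),18),rel((447,83),18))
print("standoff right tip?",rel((394,156),72))
c=f["color"][130:205,190:460];cv2.imwrite("pics/holes4.png",cv2.resize(c,None,fx=2.9,fy=2.9,interpolation=cv2.INTER_CUBIC)[:,:,::-1])
E
```

```text
plate far corners [-57.9   6.5  80.5] [60.7  6.5 80.6]
plate holes [-34.9   6.5  57.5] [37.5  6.5 57.5]
rim [-74.  133.7 100.1] [ 83.5 133.7 100.1]
standoff right tip? [41.  79.7 55.8]
```

View pics/holes4.png

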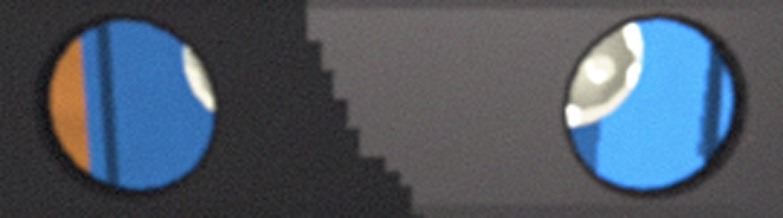

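move_arm:
  targets: [0.0028,0,-0.0004,0,0,0.008,0,0,0,0.01,0,0,0,0.01,0,0,0,0.01,0,0,0,0.008,0,0,0,0.005,0,0,0,0.004,0,0,0,0,0,0,0,0,0,0]

```text
time_s: 10.8
eef_pos: [506.6, 220.4, 96.5]
eef_rot: [-90.0, 0.0, 93.1]
ft_force: [0.5, -0.1, -1.1]
opening: 0.251
```

```bash
python3 - <<'E'
from h import *
plan([506.3,221,90],93.1)
f=grab("wrist","w5");f=grab("scene","s5")
c=f["color"][320:450,320:450];cv2.imwrite("pics/s5c.png",cv2.resize(c,None,fx=4.6,fy=4.6,interpolation=cv2.INTER_CUBIC)[:,:,::-1])
f=robot.grab_frame("top")
c=f["color"][150:280,75:205];cv2.imwrite("pics/t5c.png",cv2.resize(c,None,fx=4.6,fy=4.6,interpolation=cv2.INTER_CUBIC)[:,:,::-1])
E
```

```text
t 10.8 pos [506.6 220.4  96.5] rot [-9.000e+01  1.000e-02  9.309e+01] F [ 0.5 -0.1 -1.1] open 0.251
shift now axes mm [0.6 6.5 0.2] after turn axes [0.6 6.5 0.2] turn(tool y) -0.01
```

View pics/w5.png

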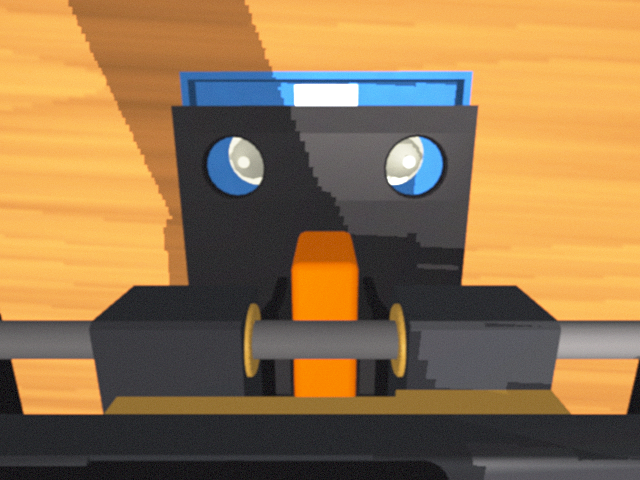

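View pics/s5c.png

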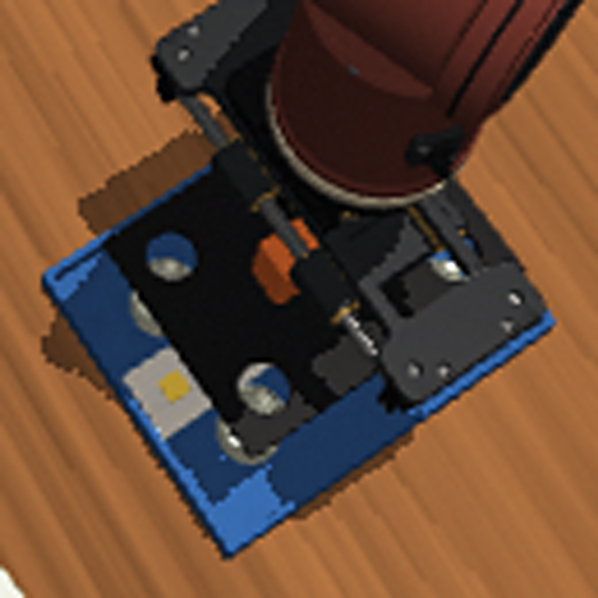

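View pics/t5c.png

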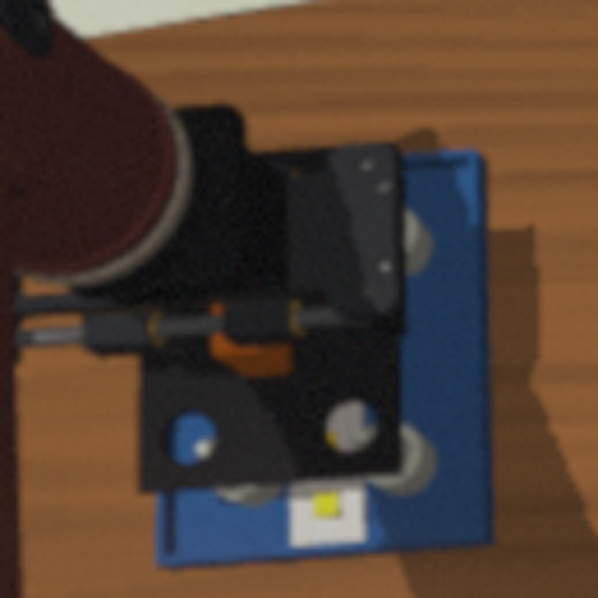

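```bash
python3 - <<'E'
from h import *
f=robot.grab_frame("wrist");o=robot.get_obs();p=o["eef_pos"]
R=Rt(o["eef_rot"][2])
def rel(uv,z): return np.round(R.T@(onz(f,uv,z)-p),1)
zp=p[2]-11.5+5
print("plate far corners",rel((173,106),zp),rel((478,106),zp))
print("plate holes",rel((235.5,166),zp),rel((415,166),zp))
print("rim",rel((180,72.5),18),rel((472,72.5),18))
print("tips",rel((243.5,161),72),rel((408.5,161),72))
E
```

```text
plate far corners [-57.7   6.5  80.5] [60.8  6.5 80.5]
plate holes [-34.8   6.5  57.4] [37.7  6.5 57.4]
rim [-77.5  79.  100.6] [ 81.7  79.  100.6]
tips [-35.1  25.   57.8] [38.7 25.  57.8]
```

move_arm:
  targets: [0.0003,0.004,0.0002,0,0,0.005,0,0,0,0.005,0,0,0,0.005,0,0,0,0.005,0,0,0,0.005,0,0,0,0.005,0,0,0,0.003,0,0,0,0,0,0,0,0,0,0]

```text
time_s: 11.83
eef_pos: [506.2, 220.6, 59.4]
eef_rot: [-90.0, 0.0, 93.1]
ft_force: [0.4, 1.0, -1.1]
opening: 0.247
```

```bash
python3 - <<'E'
from h import *
plan([506.3,221,55],93.1)
f=grab("wrist","w6");f=grab("scene","s6")
c=f["color"][320:450,320:450];cv2.imwrite("pics/s6c.png",cv2.resize(c,None,fx=4.6,fy=4.6,interpolation=cv2.INTER_CUBIC)[:,:,::-1])
E
```

```text
t 11.83 pos [506.2 220.6  59.4] rot [-8.998e+01  1.000e-02  9.309e+01] F [ 0.4  1.  -1.1] open 0.247
shift now axes mm [ 0.4  4.4 -0.1] after turn axes [ 0.4  4.4 -0.1] turn(tool y) -0.01
```

View pics/w6.png

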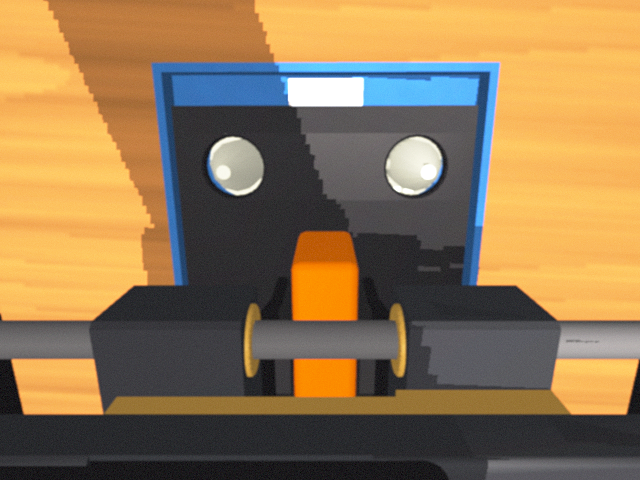

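View pics/s6c.png

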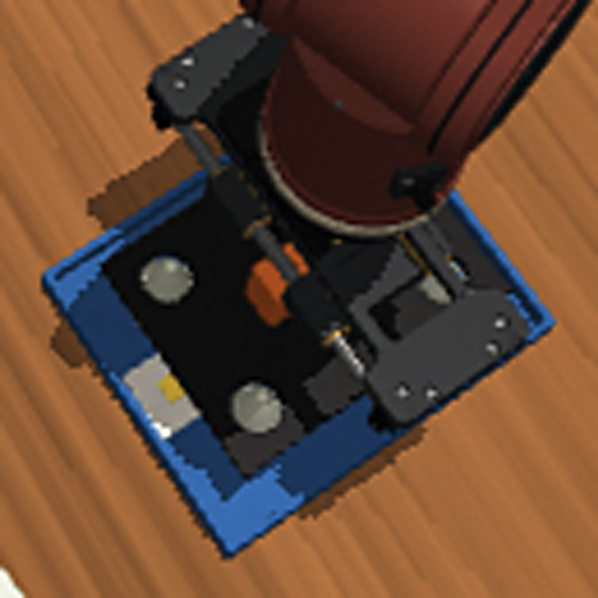

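move_arm:
  targets: [0,0.002,0,0,0,0.002,0,0,0,0.001,0,0,0,0.001,0,0,0,0.001,0,0,0,0.001,0,0,0,0,0,0,0,0,0,0,0,0,0,0,0,0,0,0]
  squeeze: 50

```text
time_s: 12.77
eef_pos: [507.1, 221.1, 52.6]
eef_rot: [-90.1, -0.1, 93.1]
ft_force: [-0.7, -0.2, 8.6]
opening: 0.249
```

move_arm:
  targets: [0,0.0007,0,0,0,0.0007,0,0,0,0.0006,0,0,0,0,0,0,0,0,0,0,0,0,0,0,0,0,0,0,0,0,0,0,0,0,0,0,0,0,0,0]

```text
time_s: 13.6
eef_pos: [507.6, 221.3, 51.4]
eef_rot: [-90.1, -0.1, 93.1]
ft_force: [-2.7, -1.2, 17.7]
opening: 0.25
```

move_arm:
  targets: [0,0.001,0,0,0,0.001,0,0,0,0.001,0,0,0,0,0,0,0,0,0,0,0,0,0,0,0,0,0,0,0,0,0,0,0,0,0,0,0,0,0,0]

```text
time_s: 14.43
eef_pos: [507.4, 221.0, 47.3]
eef_rot: [-90.1, -0.0, 93.1]
ft_force: [1.9, -0.6, 6.0]
opening: 0.249
```

Snapped past; keep pressing to the seat (TCP about 41.5).

move_arm:
  targets: [0,0.001,0,0,0,0.001,0,0,0,0.001,0,0,0,0.001,0,0,0,0.001,0,0,0,0.001,0,0,0,0,0,0,0,0,0,0,0,0,0,0,0,0,0,0]

```text
time_s: 15.27
eef_pos: [506.4, 220.7, 41.5]
eef_rot: [-90.0, -0.0, 93.1]
ft_force: [-5.0, -1.1, 15.3]
opening: 0.25
```

```bash
python3 - <<'E'
from h import *
plan([506.3,221,41.5],93.1)
f=grab("wrist","w7");f=grab("scene","s7")
c=f["color"][320:450,320:450];cv2.imwrite("pics/s7c.png",cv2.resize(c,None,fx=4.6,fy=4.6,interpolation=cv2.INTER_CUBIC)[:,:,::-1])
E
```

```text
t 15.27 pos [506.4 220.7  41.5] rot [-8.998e+01 -3.000e-02  9.309e+01] F [-5.  -1.1 15.3] open 0.25
shift now axes mm [0.3 0.  0. ] after turn axes [0.3 0.  0. ] turn(tool y) -0.01
```

View pics/w7.png

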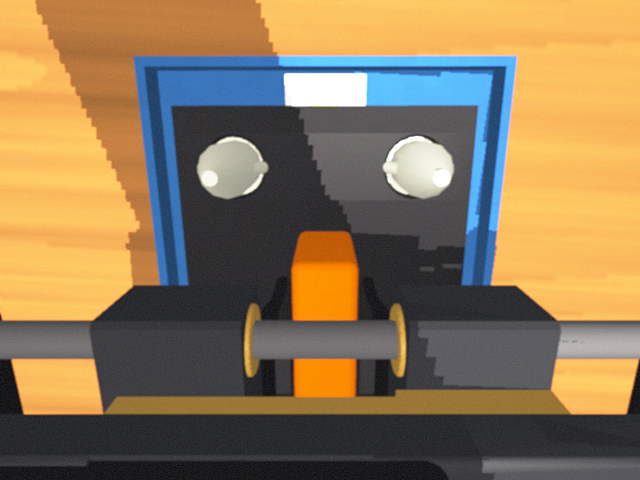

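View pics/s7c.png

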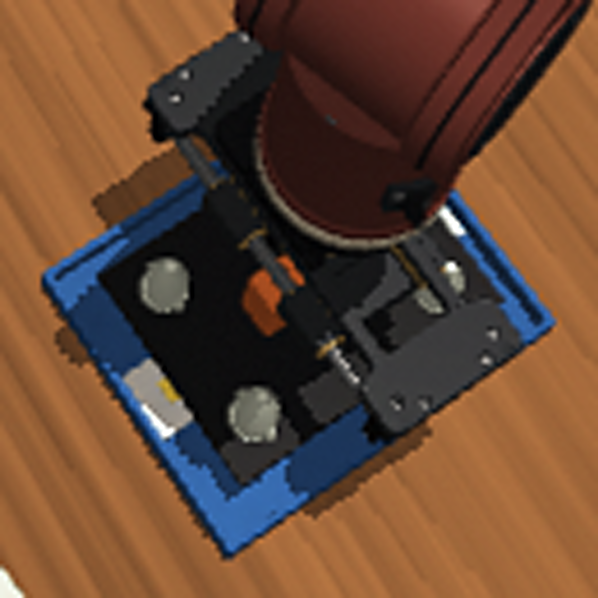

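move_arm:
  targets: [0,0.0007,0,0,0,0.0007,0,0,0,0,0,0,0,0,0,0,0,0,0,0,0,0,0,0,0,0,0,0,0,0,0,0,0,0,0,0,0,0,0,0]

```text
time_s: 16.2
eef_pos: [506.4, 220.7, 41.4]
eef_rot: [-90.0, -0.1, 93.1]
ft_force: [-11.0, -4.7, 33.7]
opening: 0.251
```

move_arm:
  targets: [0,-0.001,0,0,0,-0.001,0,0,0,-0.0006,0,0,0,0,0,0,0,0,0,0,0,0,0,0,0,0,0,0,0,0,0,0,0,0,0,0,0,0,0,0]

```text
time_s: 17.03
eef_pos: [506.2, 220.6, 41.6]
eef_rot: [-90.0, 0.0, 93.1]
ft_force: [-0.5, 0.1, 1.3]
opening: 0.244
```

move_arm:
  targets: [0,0,0,0,0,0,0,0,0,0,0,0,0,0,0,0,0,0,0,0,0,0,0,0,0,0,0,0,0,0,0,0,0,0,0,0,0,0,0,0]
  fingers: 0.06

```text
time_s: 17.87
eef_pos: [506.3, 220.7, 41.8]
eef_rot: [-90.0, 0.0, 93.1]
ft_force: [0.1, -0.2, 0.3]
opening: 0.683
```

move_arm:
  targets: [0,-0.004,0,0,0,-0.01,0,0,0,-0.015,0,0,0,-0.02,0,0,0,-0.02,0,0,0,-0.02,0,0,0,-0.02,0,0,0,-0.02,0,0,0,-0.02,0,0,0,-0.01,0,0]

```text
time_s: 18.7
eef_pos: [507.3, 220.9, 204.2]
eef_rot: [-90.2, -0.1, 93.1]
ft_force: [0.3, 0.1, -0.4]
opening: 0.693
```

move_arm:
  targets: [0.015,0,0,0,0.02,0,0,0,0.02,0,0,0,0.02,0,0,0,0.02,0,0,0,0.02,0,0,0,0.02,0,0,0,0.02,0,0,0,0.015,0,0,0,0.005,0,0,0]

```text
time_s: 19.53
eef_pos: [495.6, 398.9, 199.9]
eef_rot: [-89.9, 0.0, 93.3]
ft_force: [-0.7, 0.2, -0.0]
opening: 0.688
```

```bash
python3 - <<'E'
from h import *
plan([506.3,221,41.5],93.1)
f=grab("scene","s8")
c=f["color"][320:450,320:450];cv2.imwrite("pics/s8c.png",cv2.resize(c,None,fx=4.6,fy=4.6,interpolation=cv2.INTER_CUBIC)[:,:,::-1])
f=grab("top","t8")
c=f["color"][150:280,75:205];cv2.imwrite("pics/t8c.png",cv2.resize(c,None,fx=4.6,fy=4.6,interpolation=cv2.INTER_CUBIC)[:,:,::-1])
E
```

```text
t 19.53 pos [495.6 398.9 199.9] rot [-8.995e+01  1.000e-02  9.329e+01] F [-0.7  0.2 -0. ] open 0.688
shift now axes mm [-178.2  158.4   -0.5] after turn axes [-178.2  158.4   -1.1] turn(tool y) 0.19
```

View pics/s8.png

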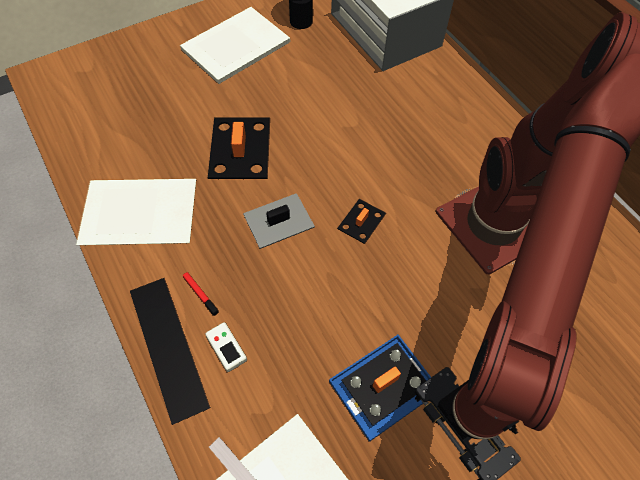

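View pics/s8c.png

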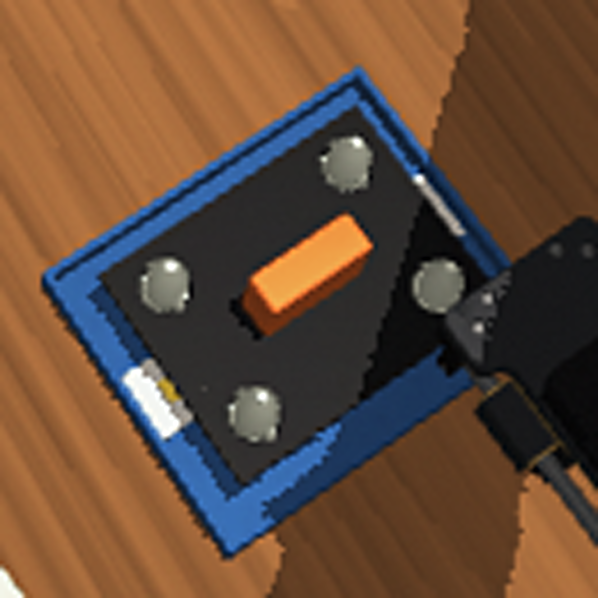

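View pics/t8c.png

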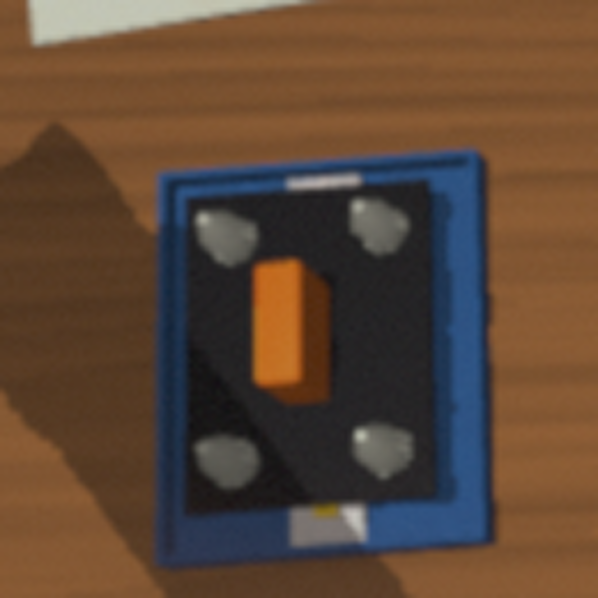

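```bash
python3 - <<'E'
from h import *
ft=robot.grab_frame("top");fs=robot.grab_frame("scene")
for t,s in [((190,197),(237,486)),((428,183),(100,277)),((437,497),(360,105))]:
    t=np.array(t)/4.6+[74.6,149.6];s=np.array(s)/4.6+[319.6,319.6]
    c1,d1=ray(ft,t);c2,d2=ray(fs,s)
    k=np.linalg.lstsq(np.stack([d1,-d2],1),c2-c1,rcond=None)[0]
    a,b=c1+k[0]*d1,c2+k[1]*d2;print(np.round((a+b)/2,1),np.round(np.linalg.norm(a-b),1))
E
```

```text
[584.7 282.   31.2] 0.4
[588.9 164.2  31.9] 0.5
[429.1 154.7  33.8] 2.3
```

```bash
python3 - <<'E'
from h import *
print(robot.hand_in())
E
```

```text
the job is handed in; nothing more can be done
None
```

The middle-sized black cover plate is on the blue lamp base, seated and released, and the job was handed in at about 20 s on the clock. I gripped it by the orange grip, lowered it over the four standoffs and pressed straight down. In the last pictures all four standoffs come through the holes.

**Force and depth:** Resistance rose to about 18 N at the barbs, then fell to 6 N as they snapped. The plate then met a hard stop at TCP z 41.4 mm, where 41.5 mm was expected for fully home. I pressed to 34 N there, and the highest wrist force I read was about 36 N.

**Flatness:** I measured three plate corners from two cameras. Their top edges came out at 31 to 34 mm, against the 35 mm expected. That is within measuring error, since an unsnapped plate would show about 13 mm higher. I did not measure the fourth corner, because the gripper was close to it in the scene view.

**Position:** The fixed cameras put the plate and base 1 to 3 mm lower in y than the wrist camera did. I corrected this using the wrist camera before lowering the plate.

**After release:** The grip force read about zero, and the arm is clear of everything. The grey blank plate and the other plates look undisturbed.

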